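Lock the carton gauge's sliding leg at the length mark

ROBOT

A 6-joint arm with a two-finger parallel gripper is mounted at the origin on the work surface. World frame = base frame: x ahead of the robot, y to its left, z up, the work surface at z = 0. Lengths are in mm, angles in rad, forces in N, time in s.
With the tool pointing down it reaches from about 300 to 850 mm from the base axis. Payload 4.2 kg.
Tool frame: the origin (TCP) lies between the finger pads; the fingertips stand 22 mm ahead of it and the grasp point (between the pads) lies 3 mm ahead of it; z points along the fingers, y is the line along which they close (so a half turn about z gives the same grasp; the last joint's range is limited). The gripper opens to 91 mm and grips with 3 to 60 N. Pads are 32 mm wide; open, the fingers measure 118 mm over their backs; the gripper's body (76 mm by 178 mm) begins 60 mm behind the grasp point.
Start: joints at [1.286, 0.32, 1.565, -0, 1.257, -0.02], TCP at [150.488, 554.972, 235.976] pointing down, gripper open.
Joint ranges: [-3.11, 3.11], [-0.84, 2.01], [0.21, 2.61], [-1.34, 4.49], [0.05, 2.63], [-2.56, 2.56]. Speed limits (rad/s): [2.57, 2.57, 3.14, 3.14, 3.14, 3.14].

INTERFACE

Orientations are given as [roll, pitch, yaw] about the fixed x, y, z axes, in that order (R = Rz(yaw) Ry(pitch) Rx(roll)).
In Python, from bench import robot gives the robot as it stands. The module is installed in compiled form; this text tells all that it offers.
- The arm moves only by the tool apply_moves, never from a script. Its argument "deltas" is a list of rows, each a list of 3 entries, a list of its own where there are three numbers: the shift along the tool's x, y, z in cm, then the turn, a rotation vector about the tool's x, y, z in rad, then the finger opening in cm, from 0 to 9.12. A call has exactly 8 rows; each row shifts and turns the commanded pose from where the row before left it, along the tool's axes as they then stand; what a row does not reach is not made up. A row lasts 1/10 s, in which the tool goes at most 50 mm and 8.59 degrees, less where a joint would pass 70% of its speed; a pose out of reach is approached as far as the arm can. A call with a gripper value outside its range is refused whole. The fingers move at their own pace and stop on an object; "grip_force" is the grip in N (left out, the last holds). Time passes only in rows, so rows that do not move let the fingers close, or fill a call up. It gives the time, the measured TCP pose, the force, the opening and the grip force at its end, in the units of the state.
- robot.read_state(): the state, without advancing time (a new reading comes with each control period).
- robot.capture(name): name is "side" or "top"; returns the picture (400x640x3 uint8, red, green, blue); there is no depth.
- robot.calibration(name): a dict with "camera_matrix" (3x3 intrinsics, pixels), "camera_from_world" (4x4, takes a point from world to camera coordinates). Camera axes: x right, y up, looking along -z (the intrinsics and any distortion apply to the point x, -y, -z); pixel columns grow to the right and rows downward; lengths in mm; the calibration is good to about 2 mm. A picture is of the moment at which its call begins. calibration takes no time and is no camera call.
- robot.job_done(): hands the job in; it is judged then, once.
The state is a dict: "t": time; "joints": joint angles; "joint_velocities": joint speeds; "joint_torque": joint torques, N m; "position": TCP position; "tcp_rot": TCP orientation; "ft_force": force on the tool from outside, world axes, zero at the start; "moment": the same for the moment, N m; "grip_width": finger opening in mm; "gripper_force": force on a finger pad.
Only numpy, scipy, OpenCV 4.12 (cv2) and the standard library are available. Lean on these libraries where they do the work, as an engineer would, in place of code of your own. Each camera call takes 0.05 s, during which the arm holds its last target. There are 200 camera calls.

TASK

Set the carton gauge to the taped length: take the sliding leg together with its open cam lever, slide it along the rail until its measuring face stands on the strip of black tape, and while you hold it there, with the lever still open, squeeze the lever fully shut towards the leg without the leg leaving the mark. Finish while still holding: keep the leg and the shut lever gripped between the fingers and do not let go. Leave the stock standing around the gauge alone.

Things in the scene. Friction and masses are not known exactly. Their poses are not given: they have to be found in the camera images.
- gauge: Carton gauge screwed to the bench: an aluminium rail 420 mm long, 40 mm wide, its top 30 mm above the bench, thin 10 mm graduations on one edge. Origin: on the bench under the rail's centre; z up, y along the rail from the sliding leg to the fixed leg. The fixed leg is an aluminium upright 44 mm wide at y = 164 to 176 mm, its top 110 mm above the bench.
- leg_face (a point): Foot of the sliding leg's measuring face: on the rail's top (30 mm above the bench), mid-width; axes as the gauge. The sliding leg is an aluminium upright plate 44 mm wide across the rail, 12 mm thick, its top 110 mm above the bench; its measuring face looks to +y (to the fixed leg) and the plate fills y = -12 to 0 mm from this point.
- sliding_leg (a joint): Travel of the sliding leg, m: 0 at the end far from the fixed leg, growing towards it (gauge +y) to 0.23. About 1.5 N moves it while the lever is open. Over the last 0.35 rad of the lever's closing its cam bears on the rail and drags the leg towards the fixed leg (up to about 10 N) unless it is held; the shut lever brakes the leg with 10 N or more.
- lever_pin (a point): Middle of the cam lever's hinge pin, 40 mm above the bench and 24 mm behind (-y of) the measuring face, across the rail; z runs up along the handle. It sits in the dark steel carriage that bears leg and lever and straddles the rail: 60 mm long, 55 mm wide, nowhere higher than 55 mm above the bench. The handle is a black bar 13 mm wide, 9 mm thick.
- lever_tip (a point): Centre of the handle's rounded end (12 mm thick, 16 mm wide), 54 mm from the hinge pin. With leg and lever gripped together from above, fingers closing along the rail at 85 to 100 mm above the bench, the width over both is 53 to 61 mm at 0.45 to 0.6 rad and 30 mm when shut. As it shuts, the middle between the fingers has to shift along for the leg to stay put.
- cam_lever (a joint): Angle of the cam lever, rad: 0 shut (handle upright, parallel to the leg), growing to 0.7 as the handle leans away from the leg (to gauge -y). It stays where it is left; shutting it takes about 5 to 10 N, pushed level at its end.
- mark: The length mark: a strip of black tape 8 mm wide, across the whole rail and down both its sides. Origin: on the rail's top at the middle of the strip; axes as the gauge, y along the rail to the fixed leg.
- oil_jug: Yellow oil jug, 62 x 105 mm, 200 mm high, standing loose. Origin under its centre. Bystander.
- spray_can: Green spray can, 58 mm diameter, 165 mm high, standing loose. Origin under its centre. Bystander.
- filter_carton: White oil-filter carton, 85 x 85 x 100 mm high, loose. Origin under its centre. Bystander.
- plug_carton: Brown carton, 110 x 160 x 60 mm high, loose. Origin under its centre. Bystander.

How it is judged:
By the outcome, as a careful person would: the job done as asked, in the order asked, and still so for the second after the job is handed in, while the arm keeps its last pose, push and grip.
It also fails if it takes over 61 s, if anything falls off the work surface, if the arm or the gripper's body presses on something with over 40 N, if the wrist force passes 120 N, or if a joint passes its speed limit or range.

## Working session

There is one attempt and no reset: what is moved stays moved. The work goes in short steps, Python scripts to look and compute and a tool call to move; the robot and the scene stay as the last step left them, time stands still between calls to the robot, and variables do not carry over. Pictures are saved under pics/ and viewed, at most 10 in all, crops included, and the job is handed in when it is done.

Besides the shell and the picture viewer there is one more tool, called as name(argument=value, ...), one argument or row to a line, values as JSON. apply_moves: Moves the arm, as the interface text tells. Its arguments: {"type":"object","properties":{"deltas":{"type":"array","items":{"type":"array"}},"grip_force":{"type":"number"}},"required":["deltas"]}

```bash
mkdir -p pics
python3 - <<'E'
from bench import robot
import cv2,numpy as np
for n in("side","top"):
    im=robot.capture(n);cv2.imwrite(f"pics/{n}0.png",im[:,:,::-1])
    c=robot.calibration(n);print(n,np.round(c["camera_matrix"],2).tolist(),np.round(c["camera_from_world"],4).tolist(),[k for k in c])
s=robot.read_state();print(s)
E
```

```text
side [[383.89, 0.0, 320.46], [0.0, 383.89, 191.14], [0.0, 0.0, 1.0]] [[0.9973, -0.0723, -0.0098, -594.6619], [0.06, 0.7364, 0.6738, -72.9268], [-0.0415, -0.6726, 0.7388, -1281.2641], [0.0, 0.0, 0.0, 1.0]] ['camera_matrix', 'camera_from_world']
top [[439.69, 0.0, 311.66], [0.0, 439.69, 204.83], [0.0, 0.0, 1.0]] [[0.0269, -0.9995, 0.0164, -65.7884], [0.9863, 0.0293, 0.1625, -600.1716], [-0.1629, 0.0118, 0.9866, -1137.9088], [0.0, 0.0, 0.0, 1.0]] ['camera_matrix', 'camera_from_world']
{'t': 0.1, 'joints': array([ 1.28600866e+00,  3.20242154e-01,  1.56553118e+00, -5.33493279e-06,
        1.25738064e+00, -1.99705264e-02]), 'joint_velocities': array([-0.00044625, -0.00140469, -0.00159516, -0.0003617 ,  0.0018243 ,
        0.00049859]), 'joint_torque': array([ 2.07475678e-03, -4.13330376e+01, -2.32508093e+01,  7.30226515e-02,
        4.22166951e-02, -6.70569989e-05]), 'position': array([150.36841377, 554.57605241, 235.2062064 ]), 'tcp_rot': array([-3.14003154e+00, -2.61069083e-05,  2.87677714e+00]), 'ft_force': array([ 0.63959402, -0.16027334,  0.99994202]), 'moment': array([0.00680122, 0.00624304, 0.03281142]), 'gripper_force': 0.0, 'grip_width': 91.3316449664863}
```

View pics/side0.png

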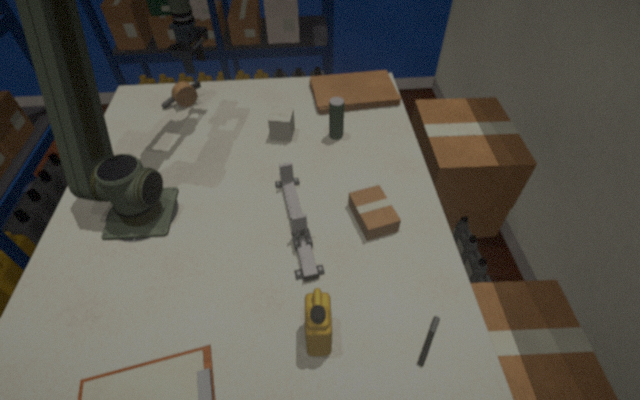

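View pics/top0.png

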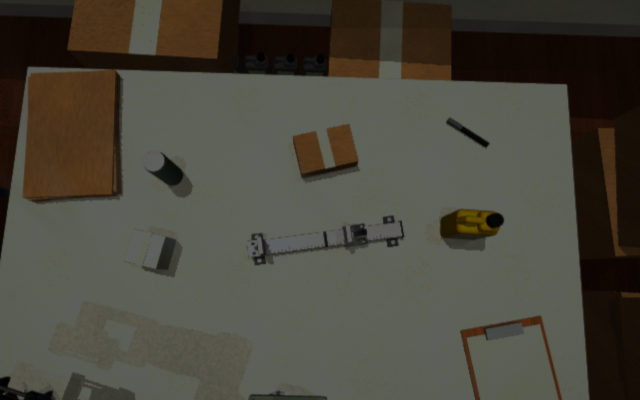

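The side view shows the rail from about (287,170) at the fixed leg to (308,275), with the sliding leg near (299,225). In the top view the rail runs from (250,247) to (402,230), with tape near (325,240) and the leg and lever near (355,234). I'll enlarge both crops.

Run:
```python
import cv2,numpy as np
a=cv2.imread("pics/top0.png")[205:275,240:415];b=cv2.imread("pics/side0.png")[155:285,260:340]
a=cv2.resize(a,None,fx=4.5,fy=4.5,interpolation=cv2.INTER_CUBIC)
cv2.imwrite("pics/tz.png",np.clip(a*1.6,0,255));cv2.imwrite("pics/sz.png",np.clip(1.3*cv2.resize(b,None,fx=4.5,fy=4.5,interpolation=cv2.INTER_CUBIC),0,255))
```

```text
[ WARN:0@0.076] global loadsave.cpp:1063 imwrite_ Unsupported depth image for selected encoder is fallbacked to CV_8U.
```

View pics/tz.png

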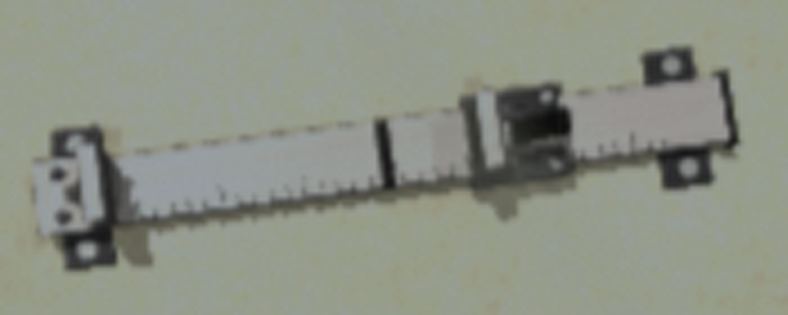

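View pics/sz.png

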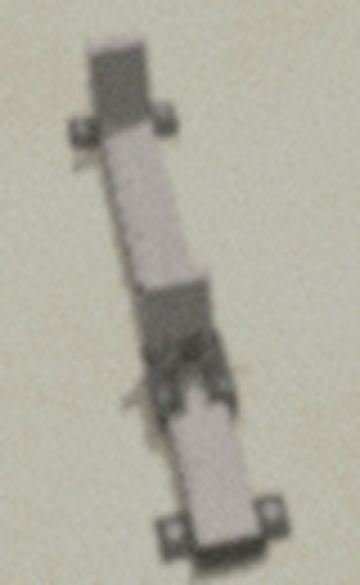

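The top crop gives these positions (crop pixels, scale 4.5):

| Feature | Position |
|---|---|
| Tape | centred at (386,154) |
| Top edge of the sliding leg | bright strip at x 478–500 |
| Handle | dark, x 508–570 |
| Rail end | (728,111) |

The side crop shows the leg's front face at (175,320) and its top edge at y≈280. Next I'll take profiles along the rail.

```bash
cat > h.py <<'E'
import numpy as np,cv2
from bench import robot
def cam(n):
    c=robot.calibration(n);return np.array(c["camera_matrix"]),np.array(c["camera_from_world"])
def ray(n,uv,z):
    K,T=cam(n);d=np.linalg.inv(K)@[uv[0],uv[1],1];d=T[:3,:3].T@(d*[1,-1,-1]);o=-T[:3,:3].T@T[:3,3]
    return (o+d*(z-o[2])/d[2])
def proj(n,P):
    K,T=cam(n);p=(np.asarray(P)@T[:3,:3].T+T[:3,3])*[1,-1,-1];p=p@K.T;return p[...,:2]/p[...,2:]
def prof(im,n,o,u,v,s,ws,z):
    P=np.array([[np.r_[o+a*u+w*v,z] for w in ws] for a in s]);uv=proj(n,P).astype(np.float32)
    g=cv2.cvtColor(im,cv2.COLOR_RGB2GRAY);return cv2.remap(g,uv[...,0],uv[...,1],cv2.INTER_CUBIC).astype(float)
E
python3 - <<'E'
from h import *
im=cv2.imread("pics/top0.png")[:,:,::-1].copy()
f=lambda x,y:((x+.5)/4.5-.5+240,(y+.5)/4.5-.5+205)
t=ray("top",f(386,154),30)[:2];e=ray("top",f(726,111),30)[:2];l=ray("top",f(125,187),30)[:2]
u=(l-e)/np.linalg.norm(l-e);v=np.array([u[1],-u[0]])  # v: gauge x
print("tape",t,"end",e,"l",l,"u",u,"yaw",np.arctan2(u[1],u[0]),"tape-end",(t-e)@u)
s=np.arange(-90,60,2.)
print("tapeprof",[(int(a),int(b)) for a,b in zip(np.arange(-14,15),prof(im,"top",t,u,v,np.arange(-14,15.),np.arange(-12,13,3),30).mean(1))])
print("crossrail",[(int(a),int(b)) for a,b in zip(np.arange(-32,33,2),prof(im,"top",t,u,v,np.arange(12,70,4.),np.arange(-32,33,2.),30).mean(0))])
print("crossrail end",[(int(a),int(b)) for a,b in zip(np.arange(-32,33,2),prof(im,"top",e,u,v,np.arange(50,66,3.),np.arange(-32,33,2.),30).mean(0))])
print("end",[(int(a),int(b)) for a,b in zip(np.arange(-20,20,2),prof(im,"top",e,u,v,np.arange(-20,20,2.),np.arange(-12,13,3),30).mean(1))])
for z in(110,90):
  print("z",z,[(int(a),int(b)) for a,b in zip(np.arange(-120,-10,2),prof(im,"top",t,u,v,np.arange(-120,-10,2.),np.arange(-4,5,2),z).mean(1))])
E
```

```text
tape [512.68741417 -88.7709008 ] end [ 544.64708504 -294.54423523] l [488.43365719  67.42188422] u [-0.15346068  0.98815476] yaw 1.724865816639384 tape-end 208.24045167589637
tapeprof [(-14, 95), (-13, 95), (-12, 95), (-11, 95), (-10, 95), (-9, 94), (-8, 94), (-7, 93), (-6, 89), (-5, 81), (-4, 67), (-3, 49), (-2, 33), (-1, 22), (0, 17), (1, 18), (2, 24), (3, 34), (4, 48), (5, 64), (6, 79), (7, 89), (8, 94), (9, 95), (10, 95), (11, 94), (12, 94), (13, 95), (14, 95)]
crossrail [(-32, 95), (-30, 91), (-28, 80), (-26, 66), (-24, 54), (-22, 48), (-20, 56), (-18, 75), (-16, 88), (-14, 90), (-12, 92), (-10, 95), (-8, 95), (-6, 96), (-4, 96), (-2, 96), (0, 96), (2, 96), (4, 96), (6, 95), (8, 95), (10, 95), (12, 96), (14, 96), (16, 95), (18, 92), (20, 86), (22, 86), (24, 93), (26, 96), (28, 96), (30, 96), (32, 96)]
crossrail end [(-32, 96), (-30, 95), (-28, 89), (-26, 75), (-24, 60), (-22, 51), (-20, 49), (-18, 59), (-16, 75), (-14, 85), (-12, 88), (-10, 89), (-8, 90), (-6, 91), (-4, 92), (-2, 93), (0, 93), (2, 92), (4, 92), (6, 93), (8, 93), (10, 93), (12, 93), (14, 92), (16, 91), (18, 90), 
[... 815 characters left out ...]
88), (-24, 89), (-22, 92), (-20, 94), (-18, 94), (-16, 94), (-14, 95), (-12, 94)]
z 90 [(-120, 94), (-118, 94), (-116, 94), (-114, 94), (-112, 94), (-110, 94), (-108, 93), (-106, 84), (-104, 49), (-102, 17), (-100, 9), (-98, 11), (-96, 9), (-94, 9), (-92, 10), (-90, 11), (-88, 13), (-86, 14), (-84, 15), (-82, 16), (-80, 18), (-78, 19), (-76, 21), (-74, 23), (-72, 26), (-70, 39), (-68, 60), (-66, 70), (-64, 62), (-62, 81), (-60, 93), (-58, 95), (-56, 94), (-54, 90), (-52, 63), (-50, 38), (-48, 35), (-46, 42), (-44, 62), (-42, 82), (-40, 89), (-38, 89), (-36, 89), (-34, 88), (-32, 88), (-30, 88), (-28, 88), (-26, 89), (-24, 91), (-22, 94), (-20, 94), (-18, 95), (-16, 95), (-14, 94), (-12, 95)]
```

apply_moves(
  deltas=[
    [[0,0,0],[0,0,-0.14],9.1],
    [[0,0,0],[0,0,-0.14],9.1],
    [[0,0,0],[0,0,-0.139],9.1],
    [[-1.4,-4.1,0],[0,0,0],9.1],
    [[-1.4,-4.1,0],[0,0,0],9.1],
    [[-1.4,-4.1,0],[0,0,0],9.1],
    [[-1.4,-4.1,0],[0,0,0],9.1],
    [[-1.4,-4.1,0],[0,0,0],9.1],
  ],
  grip_force=3,
)

```text
t: 0.9
position: [251.4, 361.4, 235.6]
tcp_rot: [-3.141, -0.0, -2.987]
ft_force: [1.1, 0.6, 0.5]
grip_width: 91.2
gripper_force: 0.0
```

apply_moves(
  deltas=[
    [[-1.4,-4.1,0],[0,0,0],9.1],
    [[-1.4,-4.1,0],[0,0,0],9.1],
    [[-1.4,-4.1,0],[0,0,0],9.1],
    [[-1.4,-4.1,0],[0,0,0],9.1],
    [[-1.4,-4.1,0],[0,0,0],9.1],
    [[-1.4,-4.1,0],[0,0,0],9.1],
    [[-1.4,-4.1,0],[0,0,0],9.1],
    [[0,0,0],[0,0,0],9.1],
  ],
)

```text
t: 1.7
position: [393.7, 90.8, 235.7]
tcp_rot: [-3.14, 0.0, -2.994]
ft_force: [0.3, 1.1, -0.1]
grip_width: 91.2
gripper_force: 0.0
```

apply_moves(
  deltas=[
    [[-1.3,-3.9,0],[0,0,0],9.1],
    [[-1.3,-3.9,0],[0,0,0],9.1],
    [[-1.3,-3.9,0],[0,0,0],9.1],
    [[-1.3,-3.9,0],[0,0,0],9.1],
    [[-1.3,-3.9,0],[0,0,0],9.1],
    [[-1.3,-3.9,0],[0,0,0],9.1],
    [[-1.3,-3.9,0],[0,0,0],9.1],
    [[0,0,0],[0,0,0],9.1],
  ],
)

```text
t: 2.5
position: [525.8, -163.9, 235.0]
tcp_rot: [-3.14, 0.0, -2.99]
ft_force: [-0.2, 0.7, -0.8]
grip_width: 90.8
gripper_force: 0.0
```

Run:
```python
from h import *
s=robot.read_state();print(s["position"],s["tcp_rot"],s["joints"],s["ft_force"])
```

```text
[ 525.83794164 -163.92325471  234.99687354] [-3.14048605e+00  2.69924941e-04 -2.99035923e+00] [-3.22579459e-01  2.81817739e-01  1.62190400e+00 -9.11822505e-04
  1.23712593e+00 -2.04431074e+00] [-0.20259143  0.65621234 -0.78176512]
```

apply_moves(
  deltas=[
    [[0,0,2],[0,0,0],9.1],
    [[0,0,2],[0,0,0],9.1],
    [[0,0,2],[0,0,0],9.1],
    [[0,0,2],[0,0,0],9.1],
    [[0,0,2],[0,0,0],9.1],
    [[0,0,2],[0,0,0],9.1],
    [[0,0,2],[0,0,0],9.1],
    [[0,0,0],[0,0,0],9.1],
  ],
)

```text
t: 3.3
position: [521.5, -158.8, 93.4]
tcp_rot: [3.138, -0.006, -2.986]
ft_force: [0.3, -0.1, -0.3]
grip_width: 90.8
gripper_force: 0.0
```

Run:
```python
from h import *
s=robot.read_state();print(s["position"],s["tcp_rot"],s["ft_force"])
im=robot.capture("top");im2=robot.capture("side")
a=cv2.resize(im[190:290,270:430],None,fx=4,fy=4,interpolation=cv2.INTER_CUBIC);b=cv2.resize(im2[140:290,240:360],None,fx=2.66667,fy=2.66667,interpolation=cv2.INTER_CUBIC)[:400]
c=np.hstack([a,np.pad(b[:400,:160+0],((0,400-b[:400].shape[0]),(0,0),(0,0)))]) if 0 else a
cv2.imwrite("pics/g1.png",np.clip(c[:,:,::-1]*1.5,0,255).astype(np.uint8))
cv2.imwrite("pics/g1s.png",b[:,:,::-1])
```

```text
[ 521.54731424 -158.83726748   93.38540518] [ 3.13778463 -0.00609269 -2.98635407] [ 0.29429091 -0.1179611  -0.34799973]
```

View pics/g1.png

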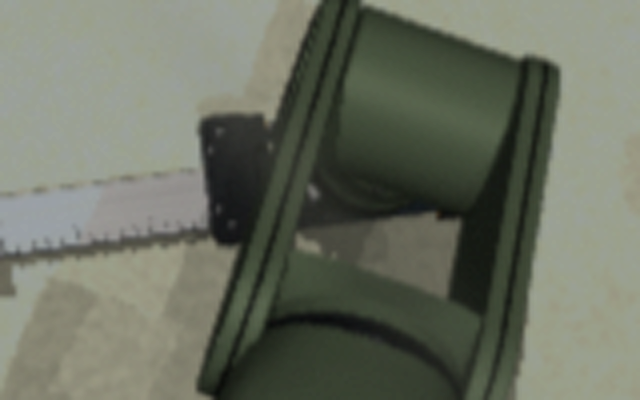

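The top view shows the gripper body (crop x 200–260, y 115–240) covering the tape, with the rail visible to its left. The TCP is about 5 mm off, so I'll hold once to let it settle.

apply_moves(
  deltas=[
    [[0,0,0],[0,0,0],9.1],
    [[0,0,0],[0,0,0],9.1],
    [[0,0,0],[0,0,0],9.1],
    [[0,0,0],[0,0,0],9.1],
    [[0,0,0],[0,0,0],9.1],
    [[0,0,0],[0,0,0],9.1],
    [[0,0,0],[0,0,0],9.1],
    [[0,0,0],[0,0,0],9.1],
  ],
)

```text
t: 4.2
position: [523.9, -161.2, 95.9]
tcp_rot: [3.141, -0.0, -2.987]
ft_force: [0.1, -0.4, 0.1]
grip_width: 91.1
gripper_force: 0.0
```

Run:
```python
from h import *
s=robot.read_state();print(s["position"],s["tcp_rot"],s["ft_force"])
K,T=cam("side")
u=np.array([-.15346,.98815]);v=np.array([.98815,.15346]);t=np.array([512.69,-88.77])+.5*u+1.5*v
d=s["position"][:2]-t;print("TCP rel tape: along",d@u,"across",d@v)
for w in(-22,22):print(proj("side",np.r_[t-50.5*u+w*v,110]),proj("side",np.r_[t-50.5*u+w*v,30]),proj("top",np.r_[t+w*v*.9,30]))
```

```text
[ 523.89374758 -161.20260149   95.89109732] [ 3.14149671e+00 -2.98563247e-05 -2.98743057e+00] [ 0.06843527 -0.41241022  0.06821723]
TCP rel tape: along -73.79359746086301 across -1.5445094404518311
[290.87636768 215.99067791] [292.6058858  232.21693034] [326.0962544  245.55925797]
[305.58126282 213.28024618] [306.57189571 229.55453429] [324.17525878 231.093778  ]
```

View pics/g1s.png

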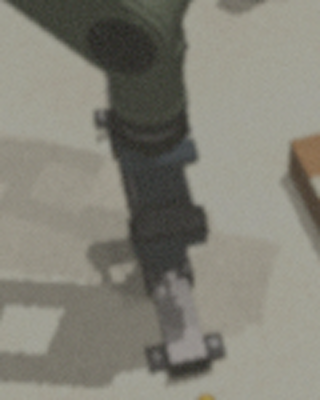

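The side view shows the gripper straddling the leg and lever (crop 130–205, 120–290), with no contact force. I'll correct the offset and close gently.

apply_moves(
  deltas=[
    [[-0.15,-0.3,0],[0,0,0],9.0],
    [[0,0,0],[0,0,0],8.0],
    [[0,0,0],[0,0,0],7.0],
    [[0,0,0],[0,0,0],6.5],
    [[0,0,0],[0,0,0],6.2],
    [[0,0,0],[0,0,0],6.1],
    [[0,0,0],[0,0,0],6.0],
    [[0,0,0],[0,0,0],5.9],
  ],
  grip_force=3,
)

```text
t: 5.0
position: [525.9, -163.9, 95.9]
tcp_rot: [3.142, 0.0, -2.987]
ft_force: [0.3, -0.3, -0.1]
grip_width: 59.1
gripper_force: 0.0
```

apply_moves(
  deltas=[
    [[0,0,0],[0,0,0],5.8],
    [[0,0,0],[0,0,0],5.7],
    [[0,0,0],[0,0,0],5.6],
    [[0,0,0],[0,0,0],5.5],
    [[0,0,0],[0,0,0],5.4],
    [[0,0,0],[0,0,0],5.3],
    [[0,0,0],[0,0,0],5.2],
    [[0,0,0],[0,0,0],5.2],
  ],
)

```text
t: 5.8
position: [525.9, -164.0, 95.9]
tcp_rot: [-3.142, 0.0, -2.987]
ft_force: [-0.1, -1.6, -0.2]
grip_width: 54.9
gripper_force: 3.0
```

```bash
cat >> h.py <<'E'
u=np.array([-.15346,.98815]);v=np.array([.98815,.15346]);t=np.array([512.69,-88.77])+.5*u+1.5*v
def st():
    s=robot.read_state();d=s["position"][:2]-t;w=s["grip_width"]
    print("t",s["t"],"along %.2f across %.2f z %.1f width %.2f face %.2f force %.1f ft_u %.1f"%(d@u,d@v,s["position"][2],w,d@u+w/2,s["gripper_force"],s["ft_force"][:2]@u),s["tcp_rot"].round(4))
E
python3 -c "
from h import *
st()"
```

```text
t 5.8 along -76.85 across 0.00 z 95.9 width 54.88 face -49.41 force 3.0 ft_u -1.6 [-3.1415e+00  1.0000e-04 -2.9874e+00]
```

apply_moves(
  deltas=[
    [[0,0.05,0],[0,0,0],5.2],
    [[0,0.1,0],[0,0,0],5.2],
    [[0,0.15,0],[0,0,0],5.2],
    [[0,0.2,0],[0,0,0],5.2],
    [[0,0.2,0],[0,0,0],5.2],
    [[0,0.2,0],[0,0,0],5.2],
    [[0,0.2,0],[0,0,0],5.2],
    [[0,0.2,0],[0,0,0],5.2],
  ],
)

```text
t: 6.6
position: [523.7, -150.8, 95.9]
tcp_rot: [3.141, -0.0, -2.987]
ft_force: [-0.7, -1.8, -0.3]
grip_width: 54.8
gripper_force: 3.0
```

```bash
python3 -c "
from h import *
st()"
```

```text
t 6.6 along -63.51 across -0.11 z 95.9 width 54.85 face -36.09 force 3.0 ft_u -1.6 [ 3.1414e+00 -2.0000e-04 -2.9873e+00]
```

apply_moves(
  deltas=[
    [[0,0.2,0],[0,0,0],5.2],
    [[0,0.2,0],[0,0,0],5.2],
    [[0,0.2,0],[0,0,0],5.2],
    [[0,0.2,0],[0,0,0],5.2],
    [[0,0.2,0],[0,0,0],5.2],
    [[0,0.2,0],[0,0,0],5.2],
    [[0,0.2,0],[0,0,0],5.2],
    [[0,0.2,0],[0,0,0],5.2],
  ],
)

```text
t: 7.4
position: [521.2, -135.0, 95.9]
tcp_rot: [3.141, -0.0, -2.987]
ft_force: [-1.1, -2.1, 0.4]
grip_width: 54.9
gripper_force: 3.0
```

apply_moves(
  deltas=[
    [[0,0.2,0],[0,0,0],5.2],
    [[0,0.2,0],[0,0,0],5.2],
    [[0,0.2,0],[0,0,0],5.2],
    [[0,0.2,0],[0,0,0],5.2],
    [[0,0.2,0],[0,0,0],5.2],
    [[0,0.2,0],[0,0,0],5.2],
    [[0,0.15,0],[0,0,0],5.2],
    [[0,0.1,0],[0,0,0],5.2],
  ],
)

```text
t: 8.2
position: [519.0, -120.7, 95.9]
tcp_rot: [3.141, -0.0, -2.987]
ft_force: [-2.7, -1.0, 0.9]
grip_width: 54.6
gripper_force: 3.0
```

```bash
python3 -c "
from h import *
im=robot.capture('top');st()
cv2.imwrite('pics/m.png',np.clip(cv2.resize(im[200:275,270:400],None,fx=5,fy=5,interpolation=cv2.INTER_CUBIC)[:,:,::-1]*1.7,0,255).astype(np.uint8))"
```

```text
t 8.25 along -32.93 across -0.21 z 95.9 width 54.77 face -5.54 force 3.0 ft_u -1.1 [ 3.1412e+00 -4.0000e-04 -2.9873e+00]
```

View pics/m.png

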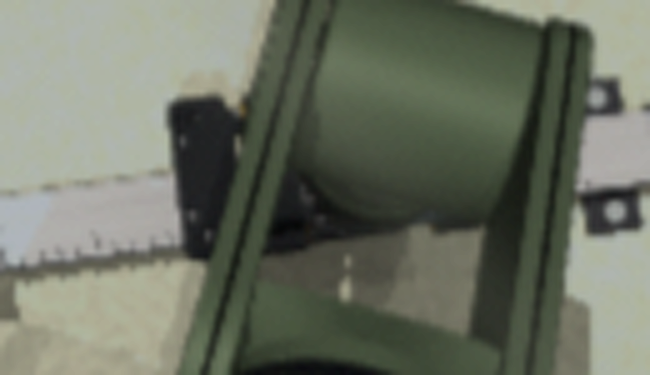

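The arm still covers the tape and the foot of the leg (dark bracket at crop 170–260, 95–255). By gripper measurement the face is 5.5 mm short, so I'll move the last 6 mm.

apply_moves(
  deltas=[
    [[0,0.1,0],[0,0,0],5.2],
    [[0,0.1,0],[0,0,0],5.2],
    [[0,0.1,0],[0,0,0],5.2],
    [[0,0.1,0],[0,0,0],5.2],
    [[0,0.1,0],[0,0,0],5.2],
    [[0,0.05,0],[0,0,0],5.2],
    [[0,0.05,0],[0,0,0],5.2],
    [[0,0,0],[0,0,0],5.2],
  ],
)

```text
t: 9.05
position: [518.1, -114.9, 95.9]
tcp_rot: [3.141, -0.0, -2.987]
ft_force: [-4.1, -2.3, 0.9]
grip_width: 55.0
gripper_force: 3.0
```

```bash
python3 -c "
from h import *
st()
im=robot.capture('side');cv2.imwrite('pics/m2.png',np.clip(cv2.resize(im[150:270,250:350],None,fx=5,fy=5,interpolation=cv2.INTER_CUBIC)[:,:,::-1]*1.7,0,255).astype(np.uint8))
for s in(-12,0,):
  print([ (p-[250,150])*5 for p in proj('side',np.array([np.r_[t+s*u+w*v,z] for w in(-22,22) for z in(0,30,110)]))])
"
```

```text
t 9.05 along -27.10 across -0.17 z 95.9 width 54.98 face 0.39 force 3.0 ft_u -1.6 [ 3.1413e+00 -3.0000e-04 -2.9874e+00]
[array([205.39266492, 391.5658519 ]), array([202.23624576, 362.90726476]), array([193.22482722, 281.08843441]), array([272.58354306, 378.86446002]), array([270.667821  , 350.12397165]), array([265.20050848, 268.10099178])]
[array([202.15874615, 377.03785582]), array([198.96394955, 348.30076014]), array([189.84706531, 266.29467095]), array([268.94030999, 364.49091977]), array([266.9709953 , 335.67565425]), array([261.35323358, 253.47584297])]
```

View pics/m2.png

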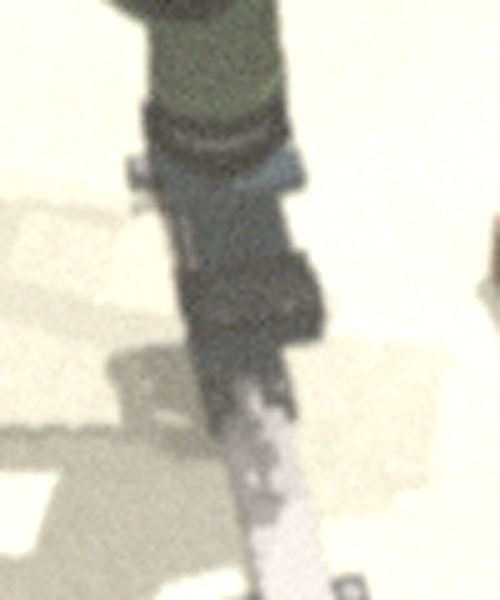

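The side view shows the fingers over the leg and lever (crop 185–320, 255–345), with the carriage's rear at about (250,390). The face is at +0.4 mm, so I'll squeeze now, shifting the TCP by half of the closing.

apply_moves(
  deltas=[
    [[0,0,0],[0,0,0],5.4],
    [[0,0.05,0],[0,0,0],5.3],
    [[0,0.05,0],[0,0,0],5.2],
    [[0,0.05,0],[0,0,0],5.1],
    [[0,0.05,0],[0,0,0],5.0],
    [[0,0.05,0],[0,0,0],4.9],
    [[0,0.05,0],[0,0,0],4.8],
    [[0,0.05,0],[0,0,0],4.7],
  ],
  grip_force=30,
)

```text
t: 9.9
position: [517.7, -111.5, 96.0]
tcp_rot: [-3.142, 0.0, -2.987]
ft_force: [-3.9, -1.3, 3.3]
grip_width: 46.8
gripper_force: 6.6
```

```bash
python3 -c "
from h import *
st()"
```

```text
t 9.9 along -23.78 across -0.02 z 96.0 width 46.77 face -0.40 force 6.6 ft_u -0.7 [-3.1416e+00  1.0000e-04 -2.9874e+00]
```

apply_moves(
  deltas=[
    [[0,0.06,0],[0,0,0],4.6],
    [[0,0.06,0],[0,0,0],4.5],
    [[0,0.06,0],[0,0,0],4.4],
    [[0,0.06,0],[0,0,0],4.3],
    [[0,0.05,0],[0,0,0],4.2],
    [[0,0.05,0],[0,0,0],4.1],
    [[0,0.05,0],[0,0,0],4.0],
    [[0,0.05,0],[0,0,0],3.9],
  ],
)

```text
t: 10.7
position: [517.2, -107.0, 96.0]
tcp_rot: [3.141, 0.0, -2.987]
ft_force: [-3.7, 0.4, 3.6]
grip_width: 39.1
gripper_force: 5.9
```

```bash
python3 -c "
from h import *
st()"
```

```text
t 10.7 along -19.15 across 0.12 z 96.0 width 39.09 face 0.39 force 5.9 ft_u 1.0 [ 3.1413e+00  4.0000e-04 -2.9875e+00]
```

apply_moves(
  deltas=[
    [[0,0.05,0],[0,0,0],3.8],
    [[0,0.05,0],[0,0,0],3.7],
    [[0,0.05,0],[0,0,0],3.6],
    [[0,0.05,0],[0,0,0],3.5],
    [[0,0.05,0],[0,0,0],3.4],
    [[0,0.05,0],[0,0,0],3.3],
    [[0,0.05,0],[0,0,0],3.2],
    [[0,0.05,0],[0,0,0],3.1],
  ],
)

```text
t: 11.5
position: [516.6, -103.1, 96.0]
tcp_rot: [3.142, 0.0, -2.987]
ft_force: [-4.1, 0.8, 4.4]
grip_width: 31.1
gripper_force: 5.3
```

```bash
python3 -c "
from h import *
st()"
```

```text
t 11.5 along -15.30 across 0.14 z 96.0 width 31.11 face 0.26 force 5.3 ft_u 1.4 [ 3.1416e+00  5.0000e-04 -2.9874e+00]
```

apply_moves(
  deltas=[
    [[0,0.05,0],[0,0,0],3.0],
    [[0,0,0],[0,0,0],2.9],
    [[0,0,0],[0,0,0],2.8],
    [[0,0,0],[0,0,0],2.6],
    [[0,0,0],[0,0,0],2.4],
    [[0,0,0],[0,0,0],2.4],
    [[0,0,0],[0,0,0],2.4],
    [[0,0,0],[0,0,0],2.4],
  ],
)

```text
t: 12.3
position: [516.4, -102.3, 96.0]
tcp_rot: [3.141, 0.0, -2.987]
ft_force: [-4.0, 4.1, 4.1]
grip_width: 28.0
gripper_force: 30.0
```

```bash
python3 -c "
from h import *
st()"
```

```text
t 12.3 along -14.49 across 0.13 z 96.0 width 28.04 face -0.47 force 30.0 ft_u 4.7 [ 3.1412e+00  3.0000e-04 -2.9867e+00]
```

```bash
python3 -c "
from h import *
im=robot.capture('top');st();im=robot.capture('side');st();print(robot.job_done())"
```

```text
t 12.35 along -14.49 across 0.10 z 96.0 width 28.20 face -0.39 force 30.0 ft_u 4.7 [ 3.1411e+00  2.0000e-04 -2.9867e+00]
t 12.4 along -14.47 across 0.13 z 96.0 width 28.02 face -0.46 force 30.0 ft_u 4.4 [ 3.1411e+00  3.0000e-04 -2.9866e+00]
the job is handed in; nothing more can be done
None
```

I moved the leg to the tape, squeezed the lever shut and handed the job in at 12.4 s, still gripping at 30 N. The face is about 0.5 mm from the tape's middle by gripper position, not confirmed by camera because the arm hid the tape. The grip stalled at 28 mm, not the stated 30, which I took as fully shut.

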